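# Start the dispersion unit at its key box

### The arm

A 7-joint arm with a two-finger parallel gripper is mounted at the origin on a cart in front of the work surface, level with it; the furniture and walls round the work are solid. World frame = base frame: x ahead of the robot, y to its left, z up, the work surface at z = 0. Lengths are in m, angles in rad, forces in N, time in s.
With the tool pointing down it reaches from about 0.425 to 0.875 m from the base axis. Payload 8.4 kg.
Tool frame: the origin (TCP) lies at the very end of the fingers, on their centre line; the grasp point (between the pads) lies 19 mm behind it; z points along the fingers, x is the direction in which the jaws open and shut, and the axes are right-handed (so a half turn about z gives the same grasp; the last joint's range is limited). The gripper opens to 85 mm and grips with 20 to 120 N. Pads are 22 mm wide; open, the fingers measure 114 mm over their backs; the gripper's body (76 mm by 85 mm) begins 54 mm behind the grasp point. The pads swing forward as they close: fully open they stand 13 mm farther back than shut.
Start: joints at [-1.295, 0.333, 0.04, 1.465, -0.013, 1.343, -0.059], TCP at [0.238, 0.605, 0.231] pointing down, gripper open.
Joint ranges: [-2.58, 2.58], [-0.38, 2.09], [-1.3, 1.39], [0.25, 2.4], [-1.5, 4.64], [0.08, 2.09], [-2.65, 2.65]. Speed limits (rad/s): [2.22, 2.22, 2.79, 2.79, 3.14, 3.14, 3.14].

### API

Orientations are given as [roll, pitch, yaw] about the fixed x, y, z axes, in that order (R = Rz(yaw) Ry(pitch) Rx(roll)).
In Python, from station import bot gives the robot as it stands. The module is installed in compiled form; this text tells all that it offers. Calls block until the motion is done:
- bot.move_to(position, orientation): joint-space move of the TCP to a pose.
- bot.movel(position, frame=None, velocity=0.15, force_limit=None): straight line of the TCP; frame=None keeps the orientation; velocity is the mean speed in m/s. With force_limit (N) it stops when the force on the tool has changed by that much, and returns True; else False.
- bot.goto_joints(angles): joint-space move.
- bot.gripper_to(opening, newtons=None): finger opening in m; newtons is the grip in N (None keeps the last); returns when the fingers have stopped.
- bot.hold(seconds).
- bot.inverse_kinematics(position, orientation): joint angles nearest the present ones, or None.
- bot.read_state(): the state.
- bot.camera(name): name is "scene" or "side" or "wrist"; returns the picture (384x512x3 uint8, red, green, blue); there is no depth.
- bot.camera_params(name): a dict with "intrinsics" (3x3 intrinsics, pixels), "k1" (the pictures are not rectified: a ray, as slopes to the right and down, at radius r is drawn at 1 + k1 r^2 times it, then the intrinsics apply), "pose" (4x4, takes a point from camera to world coordinates). Camera axes: x right, y down, z forward; pixel columns grow to the right and rows downward; lengths in m; the calibration is good to about 2 mm. A picture is of the moment at which its call begins: read the wrist's pose just before it. camera_params takes no time and is no camera call; for the wrist camera it gives the pose at the moment of the call.
A pose or a line that the arm cannot do raises bot.IKError and nothing moves.
- bot.hand_in(): hands the job in, once; it reports no verdict.
The state is a dict: "time": time; "joints": joint angles; "qd": joint speeds; "effort": joint torques, N m; "tool_pos": TCP position; "tool_rot": TCP orientation; "contact_force": force on the tool from outside, world axes, zero at the start; "ft_torque": the same for the moment, N m; "width": finger opening in m.
Only numpy, scipy, OpenCV 4.12 (cv2) and the standard library are available. Lean on these libraries where they do the work, as an engineer would, in place of code of your own. Each camera call takes 0.05 s, during which the arm holds its last target.

### The job

Start the sample dispersion unit at its grey four-key control box with the closed fingertips: press the big round key fully down so that it stays down, then press the square key fully down so that it stays down, and only then press the long bar key fully down and keep it pressed: the program finishes while the fingers still hold the bar key down. Do not press the small round key (it drains the bath), and nothing is to be picked up: leave the vial, the glass cell, the dropper bottle and the beaker standing where they are.

Things in the scene. Friction and masses are not known exactly. Their poses are not given: they have to be found in the camera images.
- control_box: grey control box fixed to the worktop, 220 (x) x 200 (y) x 55 mm high, its own x pointing away from its front. Origin: centre of its underside. On its deck four black plates, 70 x 84 x 3 mm, carry one grey key each; the places are two by two, at x = -70 and +5 mm, y = +46 and -46 mm from the origin, and which key is in which place changes. Behind them, at x = +83 mm, the deck is a free strip on which a vial and a glass cell stand.
- round_key_top (a point): centre of the upper face of the big round key, a disc 34 mm across; z up, x and y parallel to the box's sides like those of control_box. At the start it stands 70 mm above the worktop, 12 mm above the black plate round it. It goes straight down 6 mm with about 3 N and stays where it is pushed, with no spring. It sits in any one of the four places on the box.
- square_key_top (a point): centre of the upper face of the square key, 30 x 30 mm; z up, x and y parallel to the box's sides like those of control_box. At the start it stands 70 mm above the worktop, 12 mm above the black plate round it. It goes straight down 6 mm with about 3 N and stays where it is pushed, with no spring. It sits in any one of the four places on the box.
- bar_key_top (a point): centre of the upper face of the long bar key, 18 (x) x 64 (y) mm; z up, x and y parallel to the box's sides like those of control_box. At the start it stands 70 mm above the worktop, 12 mm above the black plate round it. It goes straight down 6 mm against a spring, 1.5 N at first and 4.5 N fully down, and springs up when let go. It sits in any one of the four places on the box.
- small_key_top (a point): centre of the upper face of the small round key, 16 mm across; z up, x and y parallel to the box's sides like those of control_box. At the start it stands 70 mm above the worktop, 12 mm above the black plate round it. It is sprung like the bar key and must not be pressed. It sits in any one of the four places on the box.
- round_key (a joint): how far the big round key is down: 0 up (start), 0.006 m fully down
- square_key (a joint): how far the square key is down: 0 up (start), 0.006 m fully down
- bar_key (a joint): how far the bar key is down: 0 up (start), 0.006 m fully down
- small_key (a joint): how far the small round key is down: 0 up (start), 0.006 m fully down
- vial: glass vial with a dark cap, 24 mm across, 53 mm high, loose, standing on the box's rear strip, not to be moved. Origin: centre of its underside; z up along it.
- cell: clear glass cell, 13 x 30 x 45 mm high, loose, standing on the box's rear strip, not to be moved. Origin: centre of its underside; z up along it.
- bottle: brown dropper bottle with a black rubber bulb, 34 mm across, 102 mm high, loose, on the worktop to the left (+y) of the box, not to be moved. Origin: centre of its underside; z up along it.
- beaker: small clear beaker, 52 mm across, 56 mm high, loose, on the worktop to the right (-y) of the box, not to be moved. Origin: centre of its underside; z up along it.

How it is judged:
On the way, in this order (a step that is already met when the one before it is completed fails the run):
1. the big round key is fully down (value of joint round_key above 0.0045 m), for 0.2 s.
2. the square key is fully down (value of joint square_key above 0.0045 m), for 0.2 s.
3. the bar key is held down by the fingers (value of joint bar_key above 0.0045 m and contact force between the fingers and bar_key above 0.5 N), for 0.2 s.
At the end, for the whole second after the job is handed in: The big round key, the square key and the bar key are each down by more than 4.5 of their 6 mm, the fingers press on the bar key with more than 0.5 N, the small round key is up (less than 2 mm down), and vial, cell, bottle and beaker stand upright (within 0.3 rad) within 20 mm of where they were (all of step 3 and value of joint each of round_key, square_key above 0.0045 m and value of joint small_key below 0.002 m and distance of each of vial, cell, bottle, beaker from where it was at the start of the episode below 0.02 m and angle between each of vial, cell, bottle, beaker's own z axis and vertical below 0.3 rad); the arm keeps its last pose, push and grip.
It fails at once if the small round key is pressed (2 mm or more) (value of joint small_key above 0.002 m).
It fails at once if the square key is pressed before the big round key is down (value of joint square_key above 0.002 m and value of joint round_key below 0.0045 m).
It fails at once if the bar key is pressed before the big round and the square key are down (value of joint bar_key above 0.002 m and value of joint any of round_key, square_key below 0.0045 m).
It fails at once if the vial, glass cell, dropper bottle or beaker is lifted, shifted more than 20 mm or tipped (distance of any of vial, cell, bottle, beaker from where it was at the start of the episode above 0.02 m or angle between any of vial, cell, bottle, beaker's own z axis and vertical above 0.3 rad).
It also fails if it takes over 35 s, if anything falls off the work surface, if the arm or the gripper's body presses on something with over 40 N, if the wrist force passes 120 N, or if a joint passes its speed limit or range.

## Working session

There is one attempt and no reset: what is moved stays moved. The work goes in short steps, each a Python script; the robot and the scene stay as the last script left them, time stands still between calls to the robot, and variables do not carry over. Pictures are saved under pics/ and viewed, and the job is handed in when it is done.

```bash
mkdir -p pics; python3 - <<'E'
from station import bot
import cv2,numpy as np
s=bot.read_state();print(s['time'],s['tool_pos'],s['tool_rot'],s['width'])
for n in("scene","side","wrist"):
    p=bot.camera_params(n);print(n,p['intrinsics'],p['k1'],np.round(p['pose'],3).tolist())
    cv2.imwrite(f"pics/{n}0.png",bot.camera(n)[:,:,::-1])
E
```

```text
0.0 [0.23776192 0.60445979 0.23039204] [3.14150879e+00 1.63411556e-03 1.19607066e+00] 0.08547276558022644
scene [[363.79865634   0.         248.86891196]
 [  0.         363.79865634 191.95915046]
 [  0.           0.           1.        ]] 0.0069408819000909405 [[0.724, -0.548, 0.419, 0.223], [-0.69, -0.563, 0.454, -0.319], [-0.013, -0.618, -0.786, 0.719], [0.0, 0.0, 0.0, 1.0]]
side [[448.66180979   0.         260.18147573]
 [  0.         448.66180979 191.40775238]
 [  0.           0.           1.        ]] 0.02600942820978158 [[-0.979, -0.115, 0.168, 0.435], [-0.202, 0.451, -0.869, 0.795], [0.025, -0.885, -0.465, 0.467], [0.0, 0.0, 0.0, 1.0]]
wrist [[343.66091083   0.         253.08328427]
 [  0.         343.66091083 190.8891279 ]
 [  0.           0.           1.        ]] -0.08480822092049362 [[0.367, 0.898, 0.243, 0.177], [0.93, -0.354, -0.098, 0.629], [-0.002, 0.262, -0.965, 0.373], [0.0, 0.0, 0.0, 1.0]]
```

View pics/scene0.png

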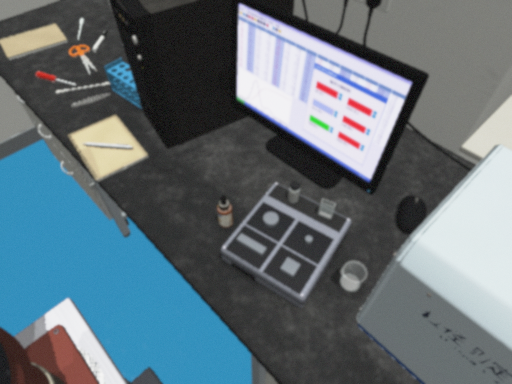

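View pics/side0.png

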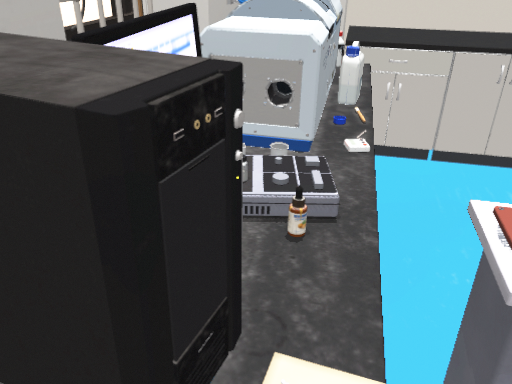

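The scene view shows the keys: big round (271,218), bar (251,243), small round (309,239) and square (290,267). The vial is at (294,193), the cell at (327,208), the bottle at (224,212) and the beaker at (353,276). Next I segment the keys and cast rays onto z=0.07.

```bash
cat > h.py <<'E'
import cv2,numpy as np
from scipy.optimize import fsolve
def ray(p,uv):
    K=p['intrinsics'];k=p['k1']
    d=np.array([(uv[0]-K[0,2])/K[0,0],(uv[1]-K[1,2])/K[1,1]]);s=d.copy()
    for _ in range(30): s=d/(1+k*(s@s))
    P=np.array(p['pose']);return P[:3,3],P[:3,:3]@np.array([s[0],s[1],1])
def onz(p,uv,z):
    o,d=ray(p,uv);return (o+d*(z-o[2])/d[2])[:2]
E
python3 - <<'E'
from station import bot
from h import *
im=cv2.imread('pics/scene0.png');p=bot.camera_params('scene')
x0,y0=210,170
c=cv2.resize(im[y0:310,x0:380],None,fx=4,fy=4,interpolation=cv2.INTER_CUBIC);cv2.imwrite('pics/crop.png',c)
g=cv2.cvtColor(im,cv2.COLOR_BGR2GRAY)
for T in(100,120):
    n,l,st,ce=cv2.connectedComponentsWithStats((g>T).astype(np.uint8),connectivity=4)
    for i in range(n):
        if 10<st[i,4]<700 and 215<ce[i][0]<350 and 195<ce[i][1]<290: 
            print(T,st[i,4],ce[i].round(1),onz(p,ce[i],.07).round(4))
E
```

```text
100 254 [326.6 207.9] [ 0.6603 -0.0948]
100 26 [224.4 204.2] [0.5066 0.0687]
100 11 [229.2 208.1] [0.5071 0.0535]
100 21 [221.9 210.8] [0.4909 0.0591]
100 170 [270.6 217.8] [ 0.5538 -0.0277]
100 117 [225.1 219.7] [0.4804 0.0368]
100 257 [251.3 243.3] [ 0.4807 -0.0439]
100 45 [308.5 238.2] [ 0.5736 -0.1173]
100 224 [290. 266.] [ 0.4999 -0.1332]
120 15 [332.5 205.7] [ 0.6741 -0.0999]
120 52 [324.8 213.9] [ 0.645 -0.102]
120 145 [270.6 217.8] [ 0.5539 -0.0276]
120 71 [224.9 219.9] [0.4798 0.0367]
120 213 [251.2 243.1] [ 0.4808 -0.0437]
120 30 [308.5 238.3] [ 0.5733 -0.1175]
120 30 [294.1 251.9] [ 0.5286 -0.1179]
120 16 [234.1 256.2] [ 0.4356 -0.0413]
120 195 [290.1 265.9] [ 0.5    -0.1332]
120 310 [349.4 279.2] [ 0.5605 -0.23  ]
120 54 [278.9 283.6] [ 0.4576 -0.1432]
```

View pics/crop.png

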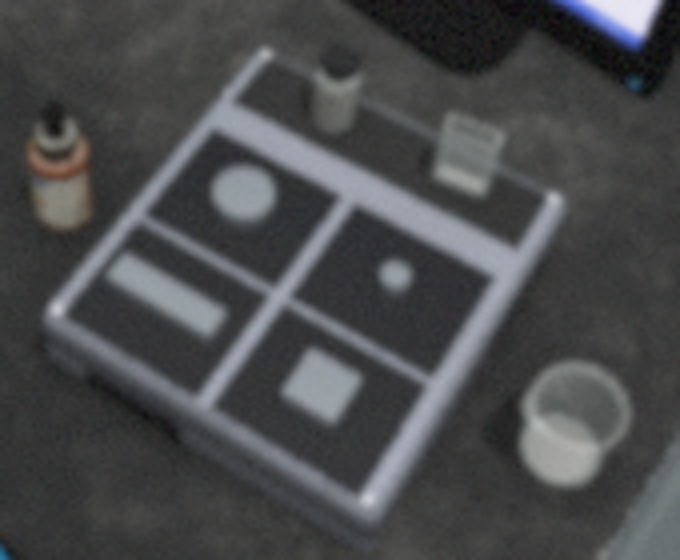

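```bash
python3 - <<'E'
from station import bot
from h import *
p=bot.camera_params('scene')
for n,uv in dict(towerA=(170,142),towerB=(240,118),mon=(320,186),monscreen=(370,188)).items(): print(n,onz(p,uv,0).round(3))
print('tower top-ish z.45',onz(p,(110,2),.4).round(3))
print('bottle',onz(p,(225,226),0).round(3),'vial',onz(p,(292,200),.055).round(3))
for P in [(.238,.605,.231),(.2,.5,.25),(.45,.25,.25),(.5138,-.028,.25),(.5538,-.0277,.1)]:
  for y in(.215,1.786,-1.356,1.196):
    q=bot.inverse_kinematics(P,[np.pi,0,y]);print(P,y,None if q is None else np.round(q,2))
E
```

```text
towerA [0.571 0.382]
towerB [0.782 0.319]
mon [ 0.749 -0.016]
monscreen [ 0.834 -0.107]
tower top-ish z.45 [0.521 0.382]
bottle [0.496 0.062] vial [ 0.631 -0.021]
(0.238, 0.605, 0.231) 0.215 [-1.4   0.33  0.18  1.47 -0.06  1.34 -1.  ]
(0.238, 0.605, 0.231) 1.786 [-1.23  0.34 -0.04  1.46  0.01  1.34  0.51]
(0.238, 0.605, 0.231) -1.356 [-1.58  0.35  0.41  1.48 -0.14  1.34 -2.51]
(0.238, 0.605, 0.231) 1.196 [-1.3   0.33  0.04  1.47 -0.01  1.34 -0.06]
(0.2, 0.5, 0.25) 0.215 [-1.41  0.09  0.15  1.72 -0.01  1.33 -1.04]
(0.2, 0.5, 0.25) 1.786 [-1.23  0.1  -0.05  1.71  0.01  1.33  0.51]
(0.2, 0.5, 0.25) -1.356 [-1.56  0.09  0.31  1.72 -0.03  1.33 -2.6 ]
(0.2, 0.5, 0.25) 1.196 [-1.3   0.1   0.03  1.71 -0.    1.33 -0.07]
(0.45, 0.25, 0.25) 0.215 [-0.98  0.04  0.4   1.78 -0.02  1.33 -0.36]
(0.45, 0.25, 0.25) 1.786 [-0.83  0.04  0.25  1.77 -0.01  1.33  1.2 ]
(0.45, 0.25, 0.25) -1.356 [-1.07  0.03  0.49  1.78 -0.02  1.33 -1.93]
(0.45, 0.25, 0.25) 1.196 [-0.87  0.04  0.29  1.77 -0.01  1.33  0.62]
(0.5138, -0.028, 0.25) 0.215 [-0.79  0.03  0.78  1.79 -0.02  1.33  0.21]
(0.5138, -0.028, 0.25) 1.786 [-0.77  0.03  0.77  1.79 -0.02  1.33  1.79]
(0.5138, -0.028, 0.25) -1.356 [-0.83  0.03  0.83  1.8  -0.02  1.33 -1.35]
(0.5138, -0.028, 0.25) 1.196 [-0.78  0.03  0.78  1.79 -0.02  1.33  1.2 ]
(0.5538, -0.0277, 0.1) 0.215 [-0.69  0.31  0.78  1.89 -0.25  1.04  0.41]
(0.5538, -0.0277, 0.1) 1.786 [-0.63  0.3   0.7   1.88 -0.22  1.04  1.95]
(0.5538, -0.0277, 0.1) -1.356 [-0.74  0.33  0.85  1.89 -0.28  1.05 -1.14]
(0.5538, -0.0277, 0.1) 1.196 [-0.67  0.31  0.75  1.88 -0.24  1.04  1.38]
```

View pics/wrist0.png

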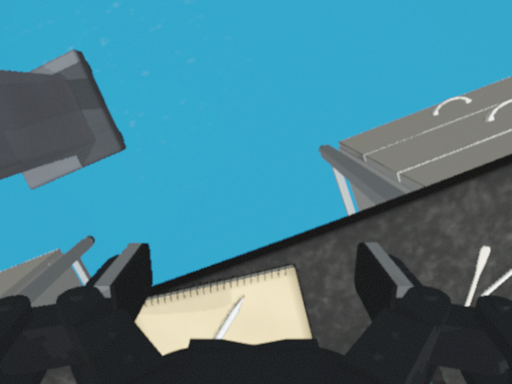

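The bar-to-round spacing comes out at 75 mm and bar-to-square at 91 mm, which fits 75 and 92. The box yaw is about 0.215 and all reaches are fine. The wrist picture shows only the open fingers over the notepad. I'll go clear of the tower (corner near x 0.52, y 0.38), close the fingers and check with the wrist camera.

```bash
python3 - <<'E'
from station import bot
from h import *
bot.movel([.22,.5,.27],velocity=.25)
bot.move_to([.43,.22,.27],[np.pi,0,.7])
bot.move_to([.50,-.06,.25],[np.pi,0,.215])
bot.gripper_to(0,30)
s=bot.read_state();print(s['time'],s['tool_pos'],s['tool_rot'],s['width'],s['contact_force'])
p=bot.camera_params('wrist');im=bot.camera('wrist')[:,:,::-1].copy();cv2.imwrite('pics/w1.png',im);cv2.imwrite('pics/s1.png',bot.camera('scene')[:,:,::-1])
np.save('wp.npy',p,allow_pickle=True)
g=cv2.cvtColor(im,cv2.COLOR_BGR2GRAY)
for T in(110,130):
    n,l,st,ce=cv2.connectedComponentsWithStats((g>T).astype(np.uint8),connectivity=4)
    for i in range(1,n):
        if 100<st[i,4]<12000: print(T,st[i],ce[i].round(1),onz(p,ce[i],.07).round(4))
E
```

```text
3.95 [ 0.49999932 -0.0600417   0.25000812] [-3.14157234e+00 -2.63824427e-05  2.14890865e-01] -0.00030653063887327905 [ 0.41221398  0.34920872 -0.18190449]
110 [  72    0   75   41 1376] [119.1  11.8] [0.3545 0.0544]
110 [272  11  35  37 541] [288.8  30.8] [0.5046 0.0686]
110 [483  11  22  18 177] [494.   19.7] [0.6862 0.125 ]
110 [145  13  17  15 107] [153.2  19.9] [0.3858 0.0532]
110 [269  34  20  22 149] [276.2  47.7] [0.497  0.0523]
110 [236 206  25  10 142] [247.4 210.4] [ 0.5036 -0.1014]
110 [223 222  32  55 954] [239.2 241.1] [ 0.5024 -0.1353]
110 [304 229  17  16 214] [312.3 236.5] [ 0.5737 -0.1147]
110 [ 487  245   25   79 1020] [503.2 290.3] [ 0.8052 -0.1343]
110 [171 252  15  13 103] [178.1 256.7] [ 0.444  -0.1661]
110 [248 323  12  18 151] [253.6 332.4] [ 0.5401 -0.2401]
110 [ 42 369  22  15 261] [ 52.1 376.7] [ 0.3138 -0.3642]
110 [446 371  19  13 194] [454.5 377.6] [ 0.7975 -0.2606]
130 [ 73   0  73  15 637] [118.1   4.8] [0.3527 0.0601]
130 [391   8  24  14 213] [403.3  14.6] [0.6007 0.106 ]
130 [273  12  34  35 384] [289.2  29.6] [0.5048 0.0697]
130 [417  16  11  13 107] [422.2  22. ] [0.6195 0.1044]
130 [432  19  24  19 160] [445.1  25.8] [0.6414 0.1068]
130 [410  63  21  23 314] [420.3  74.5] [0.6314 0.0602]
130 [  198    88   224   187 11912] [328.8 172.3] [ 0.5722 -0.047 ]
130 [ 227  111   21   69 1345] [237.5 145.2] [ 0.4811 -0.0403]
130 [ 299  128   37   37 1039] [316.9 145.9] [ 0.5544 -0.0249]
130 [426 205  30  31 374] [444.4 219.7] [ 0.7031 -0.0689]
130 [224 223  30  51 852] [239.1 241.1] [ 0.5023 -0.1353]
130 [305 229  16  16 191] [312.4 236.6] [ 0.5739 -0.1148]
130 [258 231  14  43 451] [263.8 250. ] [ 0.5289 -0.1396]
130 [ 488  246   24   78 1003] [503.2 290.5] [ 0.8054 -0.1346]
130 [ 42 371  20  13 203] [ 51.2 377.5] [ 0.3127 -0.3657]
```

View pics/w1.png

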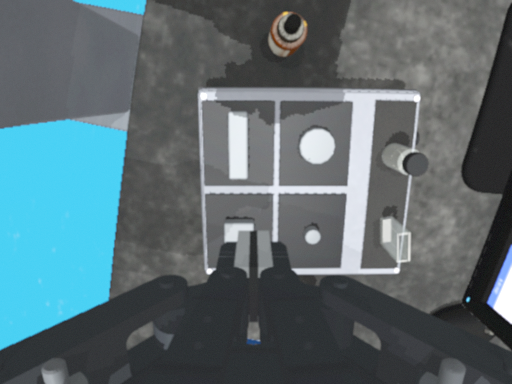

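The wrist view shows the box squarely: round key at (317,146), bar at (237,145), small at (312,236). The square key (239,241) is partly hidden by the fingers. Both views agree within about 3 mm, so I press the round key first.

```bash
cat > press.py <<'E'
from station import bot
from h import *
def press(x,y,z=.0632,lim=12):
    bot.movel([x,y,.085],velocity=.1)
    hit=bot.movel([x,y,z],velocity=.02,force_limit=lim)
    bot.hold(.3)
    s=bot.read_state();print(s['time'],hit,s['tool_pos'].round(4) if hasattr(s['tool_pos'],'round') else s['tool_pos'],np.round(s['contact_force'],1))
E
python3 - <<'E'
from press import *
bot.movel([.554,-.0263,.13],velocity=.2)
press(.554,-.0263)
bot.movel([.554,-.0263,.13],velocity=.15)
bot.movel([.5005,-.1325,.15],velocity=.2)
p=bot.camera_params('wrist');im=bot.camera('wrist')[:,:,::-1];cv2.imwrite('pics/w2.png',im)
print(bot.read_state()['time'])
E
```

```text
6.7833 True [ 0.554  -0.0263  0.0641] [-1.   0.   7.1]
8.175
```

View pics/w2.png

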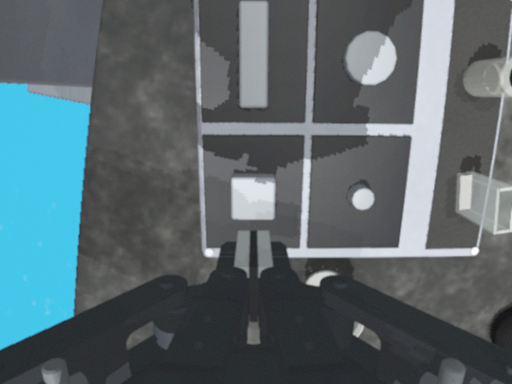

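The round key stopped at z=0.0641 with 7 N reaction, more than its 3 N friction, so it is at its end stop. The picture shows it at (371,58), sitting low. The square key at (253,198) is now unobstructed, so I measure it again and press.

```bash
python3 - <<'E'
from press import *
im=cv2.imread('pics/w2.png');p=bot.camera_params('wrist')
g=cv2.cvtColor(im,cv2.COLOR_BGR2GRAY)
n,l,st,ce=cv2.connectedComponentsWithStats((g>140).astype(np.uint8),connectivity=4)
for i in range(1,n):
    if 225<ce[i][0]<400 and ce[i][1]<225 and st[i,4]>200: print(st[i],ce[i].round(1),onz(p,ce[i],.07).round(4),onz(p,ce[i],.064).round(4))
E
python3 - <<'E'
from press import *
press(.5005,-.1325)
bot.movel([.5005,-.1325,.13],velocity=.15)
bot.movel([.481,-.042,.13],velocity=.2)
cv2.imwrite('pics/w3.png',bot.camera('wrist')[:,:,::-1])
cv2.imwrite('pics/s3.png',bot.camera('side')[:,:,::-1])
print(bot.read_state()['time'])
E
```

```text
[ 240    1   27  105 2727] [253.4  52.7] [ 0.4813 -0.0392] [ 0.4812 -0.0385]
[ 346   32   51   53 2083] [371.1  57.7] [ 0.553  -0.0257] [ 0.5548 -0.0246]
[ 231  177   45   43 1828] [252.5 198.2] [ 0.5006 -0.13  ] [ 0.501  -0.1317]
[352 188  22  22 387] [362.7 198.7] [ 0.5739 -0.1143] [ 0.5763 -0.1156]
10.275 True [ 0.5004 -0.1324  0.0641] [-1.4  0.2  8.1]
11.5833
```

View pics/w3.png

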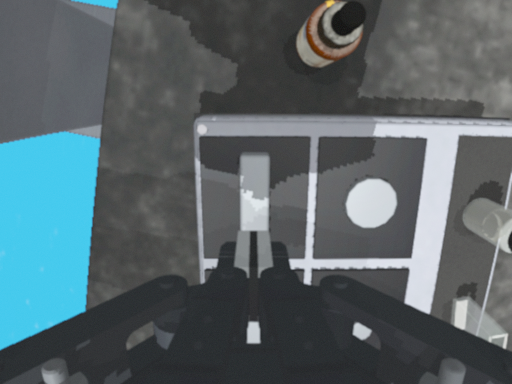

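The square key also stopped at 0.0641 with 8 N. The fingers are now above the bar key (255,190) and clear of the bottle. I press the bar and hold it.

```bash
python3 - <<'E'
from press import *
press(.481,-.0405,z=.0625,lim=14)
cv2.imwrite('pics/s4.png',bot.camera('side')[:,:,::-1][130:250,200:360].repeat(4,0).repeat(4,1))
bot.hold(.5)
s=bot.read_state();print(s['time'],s['tool_pos'],np.round(s['contact_force'],1))
E
```

```text
13.4833 True [ 0.481  -0.0405  0.064 ] [-3.3 -0.4  9.4]
14.0333 [ 0.4810137  -0.04043631  0.06406347] [-2.9 -0.   9.8]
```

View pics/s4.png

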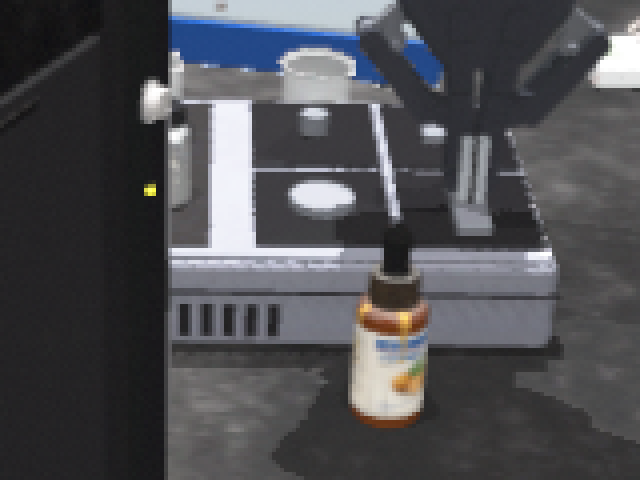

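The side view (crop) shows the fingers on the lowered bar key (473,215). The round key (322,195) is low, the small key (313,120) is up, and the bottle, vial and beaker are standing. I hand the job in.

```bash
python3 - <<'E'
from station import bot
bot.hand_in()
E
```

```text
the job is handed in; nothing more can be done
```

I pressed the big round key, then the square key, then the bar key with the closed fingertips, and handed the job in at about 14 s of the 35 s allowed, still holding the bar key down.

- **Key travel:** each press stopped at a tool height of about 64 mm, which is the full 6 mm down. The push at the stop was about 7 N on the round key, 8 N on the square key and 10 N on the bar key. That is more than the keys need, so each was at its end stop.
- **Last picture:** the side view showed the small round key up, the round key low, and the bottle, vial and beaker standing. The square key was partly hidden and the cell was out of that view. For the square key I relied on the stop height and force; the cell was last seen standing in the wrist picture before the bar press.
- **Measurements:** the scene and wrist views agreed on key positions to within about 5 mm, and the spacings matched the given 75 and 92 mm. No check failed.

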